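File the edge of a clamped plate on forward strokes

TASK

Lift the cap off the plate's edge in the filing rig and lay it in the tray; then take the file from the cork board and give the edge at least three full forward strokes, nose first, square across the plate with light pressure, from the front part of the blade to its rear part, lifting the file clear on each return so that it never drags the plate back. Finally set the file down flat on the cork board without dropping it, and leave everything else where it is.

Things in the scene. Friction and masses are not known exactly. Their poses are not given: they have to be found in the camera images.
- edge (a point): Centre of the top edge of the upright aluminium plate (5 thick along x, 70 long along y) that is clamped in the filing rig; 115 above the bench when untouched. x = the forward stroke direction (level, broadly away from the robot, square to the plate), y along the edge, z up. The point moves with the plate. The clamp's jaws end 40 below the edge; the rig's base is 190 (x) x 110 (y).
- plate: The plate itself with the rig's axes (same as point edge); origin on the bench level under the edge's middle.
- drag (a joint): m: how far the sprung carriage with the plate is dragged along the stroke; 0 at rest, positive forward, negative = dragged back. Spring about 1 N per mm, stops at -20 and +35 mm.
- press (a joint): m: how far the plate and clamp are pressed down; 0 at rest, grows downwards. Spring: about 2.5 N to start, then 1 N per mm, to a hard stop at 28 mm. About 8 mm is a good filing pressure: at that the forward drag reads roughly 4 to 9 mm.
- cap_center (a point): Centre (half-way up) of the grey plastic cap, a channel 16 wide (x) x 50 long (y) x 34 high that sits loosely over the plate's edge, its walls pointing down; axes x, y, z as the plate's. 4 thick walls, 8 wide slot 26 deep, 8 thick top. Grip it across its 16 mm width. 35 g.
- file_grip (a point): Centre of the file's wooden grip bar: 90 long (x) x 20 wide (y) x 34 high, above the middle of a flat steel blade 160 long x 28 wide x 6 thick, whose last 25 mm at the nose are only 12 wide; at the start the nose points broadly away from the robot. This point is 34 above the blade's underside (the filing face), 17 below the bar's top; 11 gap between blade and bar. x points to the nose, z up. 0.2 to 0.42 kg. Grip it across its 20 mm width.
- file: The same file; origin under the middle of the blade, x to the nose.
- file_nose (a point): Tip of the file's nose (the narrow end of the blade), 80 ahead of the middle, 3 above the underside.
- board_top (a point): Centre of the top face of the fixed cork board, 240 (x) x 170 (y) x 6 thick, on which the file lies at the start (towards the board's -y side); x along its length, broadly away from the robot. The board and the tray may be on either side of the rig.
- tray_in (a point): Centre of the inner floor of the fixed shallow white tray, 170 (x) x 130 (y) outside, walls 4 thick, 26 high from the bench; floor 4 thick.
- dropper: Bystander: amber dropper bottle, diameter 48, 135 high; origin under its centre. Stands just beyond the rig.
- jar: Bystander: glass jar with white lid, diameter 56, 75 high; origin under its centre. Stands beyond the rig.
- tape: Bystander: roll of cardboard-brown tape lying flat, diameter 80, 22 high; origin under its centre. Lies between robot and rig.
- beaker: Bystander: glass beaker, rim diameter 64, 85 high; origin under its centre. Stands beyond the far end of the cork board.
- can: Bystander: can, diameter 60, 100 high; origin under its centre. Stands at the left side.
- bottle: Bystander: glass bottle with black cap, diameter 52, 150 high; origin under its centre. Stands at the right side.
- stone: Bystander: grey sharpening stone 60 x 26 x 20 high, lying on the cork board beside the file (towards the board's +y side); origin under its centre.
- eraser: Bystander: dark rubber block 22 x 50 x 12 high, lying in the tray's +x half; origin under its centre.
There are look-alikes about, which are no part of the job. What is meant by the file is not purple, and is the larger of those in its own colour.

How it is judged (in metres and radians):
On the way, in this order (a step that is already met when the one before it is completed fails the run):
1. the cap is off the plate and lies in the tray (x of cap_center in the frame of tray_in between -0.08 and 0.08 m and y of cap_center in the frame of tray_in between -0.06 and 0.06 m and z of cap_center in the frame of tray_in below 0.03 m), for 0.2 s.
2. first stroke: the file, nose forward, is held clear above the edge, its front part over it (contact force between file and plate below 0.1 N and z of file_grip in the frame of edge between 0.037 and 0.15 m and x of file_grip in the frame of edge between -0.085 and -0.022 m and x of file_nose in the frame of edge above -0.01 m and y of file_grip in the frame of edge between -0.03 and 0.03 m and angle between the x axis of file and the x axis of edge, either way round below 0.25 rad), for 0.04 s.
3. first stroke: the front part of the blade bites on the edge (plate dragged 2 mm) (contact force between file and plate above 1 N and value of joint drag above 0.002 m and x of file_grip in the frame of edge between -0.05 and -0.005 m and y of file_grip in the frame of edge between -0.03 and 0.03 m and angle between the x axis of file and the x axis of edge, either way round below 0.25 rad), for 0.02 s.
4. first stroke: the rear part of the blade is on the edge, still biting (contact force between file and plate above 1 N and value of joint drag above 0.002 m and x of file_grip in the frame of edge above 0.025 m and y of file_grip in the frame of edge between -0.03 and 0.03 m and angle between the x axis of file and the x axis of edge, either way round below 0.25 rad), for 0.02 s.
5. second stroke: the file, nose forward, is held clear above the edge, its front part over it (all of step 2), for 0.04 s.
6. second stroke: the front part of the blade bites on the edge (plate dragged 2 mm) (all of step 3), for 0.02 s.
7. second stroke: the rear part of the blade is on the edge, still biting (all of step 4), for 0.02 s.
8. third stroke: the file, nose forward, is held clear above the edge, its front part over it (all of step 5), for 0.04 s.
9. third stroke: the front part of the blade bites on the edge (plate dragged 2 mm) (all of step 6), for 0.02 s.
10. third stroke: the rear part of the blade is on the edge, still biting (all of step 7), for 0.02 s.
At the end, for the whole second after the job is handed in: Cap in the tray (centre inside it, under 30 mm above its floor); file released, at rest, flat (0.1 rad) on the cork board, its middle within 60 mm along and 75 mm across of the board's centre; nothing on the plate, carriage within 3 mm of its rest (all of step 1 and x of file_grip in the frame of board_top between -0.06 and 0.06 m and y of file_grip in the frame of board_top between -0.075 and 0.075 m and z of file_grip in the frame of board_top between 0.026 and 0.042 m and angle between file's own z axis and vertical below 0.1 rad and linear speed of file below 0.02 m/s and contact force between file and plate below 0.1 N and value of joint drag between -0.003 and 0.003 m); the robot touches nothing.
It fails at once if the file drags the plate back (carriage more than 3 mm behind its rest with the file on the plate) (value of joint drag below -0.003 m and contact force between file and plate above 0.3 N).
It fails at once if the clamp is pressed down more than 24 mm (almost to its stop) (value of joint press above 0.024 m).
It fails at once if the file is dropped (moves faster than 0.7 m/s with no finger on it) (linear speed of file above 0.7 m/s and contact force between file and the fingers below 0.1 N).
It fails at once if a bystander is moved by more than 20 mm (distance of any of dropper, jar, tape, beaker, can, bottle, stone, eraser from where it was at the start of the episode above 0.02 m).
It also fails if it takes over 72 s, if anything falls off the work surface, if the arm or the gripper's body presses on something with over 40 N, if the wrist force passes 120 N, or if a joint passes its speed limit or range.

ROBOT

A 6-joint arm with a two-finger parallel gripper is mounted at the origin on the work surface. World frame = base frame: x ahead of the robot, y to its left, z up, the work surface at z = 0. Lengths are in mm, angles in rad, forces in N, time in s.
With the tool pointing down it reaches from about 275 to 850 mm from the base axis. Payload 19 kg.
Tool frame: the origin (TCP) lies on the front face of the gripper's body, between the roots of the fingers; the fingertips stand 73 mm ahead of it and the grasp point (between the pads) lies 54 mm ahead of it; x points along the fingers, z is the direction in which the jaws open and shut, and the axes are right-handed (so a half turn about x gives the same grasp; the last joint's range is limited). The gripper opens to 85 mm and grips with 20 to 120 N. Pads are 22 mm wide; open, the fingers measure 114 mm over their backs; the gripper's body (76 mm by 85 mm) begins 54 mm behind the grasp point. The pads swing forward as they close: fully open they stand 13 mm farther back than shut.
Start: joints at [1.175, 0.15, 1.437, -0, 1.554, -0.134], TCP at [148.83, 555.382, 303.867] pointing down, gripper open.
Joint ranges: [-2.8, 2.8], [-0.68, 2.1], [0.12, 2.68], [-1.39, 4.53], [0.16, 2.79], [-2.81, 2.81]. Speed limits (rad/s): [1.89, 1.89, 2.22, 3.01, 3.01, 3.01].

INTERFACE

Orientations are given as [roll, pitch, yaw] about the fixed x, y, z axes, in that order (R = Rz(yaw) Ry(pitch) Rx(roll)).
In Python, from bench import manip, optics gives the robot as it stands. The module is installed in compiled form; this text tells all that it offers.
- The arm moves only by the shell command python3 -m inch 'ROWS' [OPENING]. ROWS is JSON, a list of rows, each a list of 2 entries, a list of its own where there are three numbers: the shift along the tool's x, y, z in m, then the turn about the tool's x in rad. In form: [[[x, y, z], yaw], ...]. A call has exactly 10 rows; each row is the pose to reach, as a shift and turn from the pose measured when the call began, along the tool's axes at that moment; what a row does not reach only later rows make up. A row lasts 1/10 s, in which the tool goes at most 50 mm and 8.59 degrees, less where a joint would pass 70% of its speed; a pose out of reach is approached as far as the arm can. A call with a gripper value outside its range is refused whole. OPENING is the opening, from 0 (shut) to 1 (fully open), set as the call begins (- or left out, the last holds). The fingers move at their own pace and stop on an object; the grip force is fixed at half the most. Time passes only in rows, so rows that repeat a pose let the fingers close, or fill a call up. It gives the time, the measured TCP pose, the force and the opening at its end, in the units of the state.
- manip.get_state(): the state, without advancing time (a new reading comes with each control period).
- optics.grab_frame(name): name is "scene" or "top"; returns (picture, depth): 400x640x3 uint8, red, green, blue; 400x640 float32, mm along the optical axis (not along the pixel's ray), 0 where there is no reading.
- optics.camera_params(name): a dict with "mtx" (3x3 intrinsics, pixels), "D" ([k1, k2, p1, p2, k3] as OpenCV has them; the pictures are not rectified), "world_to_cam" (4x4, takes a point from world to camera coordinates). Camera axes: x right, y down, z forward; pixel columns grow to the right and rows downward; lengths in mm; the calibration is good to about 2 mm. A picture is of the moment at which its call begins. camera_params takes no time and is no camera call.
- manip.close_job(): hands the job in, once; it reports no verdict.
The state is a dict: "time": time; "joint_positions": joint angles; "qd": joint speeds; "tau": joint torques, N m; "tcp_pos": TCP position; "eef_rot": TCP orientation; "force": force on the tool from outside, world axes, zero at the start; "moment": the same for the moment, N m; "gripper_width": finger opening in mm.
Only numpy, scipy, OpenCV 4.12 (cv2) and the standard library are available. Lean on these libraries where they do the work, as an engineer would, in place of code of your own. Each camera call takes 0.05 s, during which the arm holds its last target.

## Working session

There is one attempt and no reset: what is moved stays moved. The work goes in short steps, Python scripts to look and compute and a shell command to move; the robot and the scene stay as the last step left them, time stands still between calls to the robot, and variables do not carry over. Pictures are saved under pics/ and viewed, and the job is handed in when it is done.

```bash
mkdir -p pics; ls; python3 - <<'E'
from bench import manip, optics
import cv2, numpy as np
print(manip.get_state())
for n in ["scene","top"]:
    p,d=optics.grab_frame(n); cv2.imwrite(f"pics/{n}0.png",p[:,:,::-1]); np.savez(f"{n}0.npz",p=p,d=d)
    print(n,optics.camera_params(n))
E
```

```text
pics
{'time': 0.0, 'joint_positions': array([ 1.17497702e+00,  1.50993111e-01,  1.43800513e+00,  1.00778709e-05,
        1.55376998e+00, -1.33978840e-01]), 'qd': array([ 5.88668440e-04, -6.75424774e-04,  1.72737607e-03, -1.31207211e-03,
        1.40159621e-03, -8.68088276e-05]), 'tau': array([ 2.81879169e-03, -7.13037229e+01, -5.70909655e+01,  1.27425487e-04,
        7.94705964e-03,  1.13284293e-04]), 'tcp_pos': array([148.79318238, 555.26709455, 303.28424026]), 'eef_rot': array([ 2.99904272,  1.56962071, -1.9751869 ]), 'force': array([-1.08690653,  0.20569854, -0.85379167]), 'moment': array([ 0.0014814 , -0.03874826,  0.02030444]), 'gripper_width': 85.38344577901401}
scene {'mtx': array([[490.63681176,   0.        , 321.37867434],
       [  0.        , 490.63681176, 195.34834681],
       [  0.        ,   0.        ,   1.        ]]), 'D': array([-0.08877105,  0.        ,  0.        ,  0.        ,  0.        ]), 'world_to_cam': array([[-8.63308336e-01,  5.04672007e-01,  2.20949261e-03,
         4.22044437e+02],
       [ 3.35180994e-01,  5.76633528e-01, -7.45082194e-01,
        -1.12010893e+02],
       [-3.77296194e-01, -6.42495089e-01, -6.66968997e-01,
         1.68920172e+03],
       [ 0.00000000e+00,  0.00000000e+00,  0.00000000e+00,
         1.00000000e+00]])}
top {'mtx': array([[473.59430741,   0.        , 320.0384893 ],
       [  0.        , 473.59430741, 194.0201764 ],
       [  0.        ,   0.        ,   1.        ]]), 'D': array([-0.12360305,  0.        ,  0.        ,  0.        ,  0.        ]), 'world_to_cam': array([[ 2.28001035e-02, -9.99678998e-01,  1.10478964e-02,
        -7.08290270e+00],
       [-9.98147502e-01, -2.33858938e-02, -5.61663973e-02,
         4.99327618e+02],
       [ 5.64067327e-02, -9.74683052e-03, -9.98360296e-01,
         1.63193664e+03],
       [ 0.00000000e+00,  0.00000000e+00,  0.00000000e+00,
         1.00000000e+00]])}
```

View pics/top0.png

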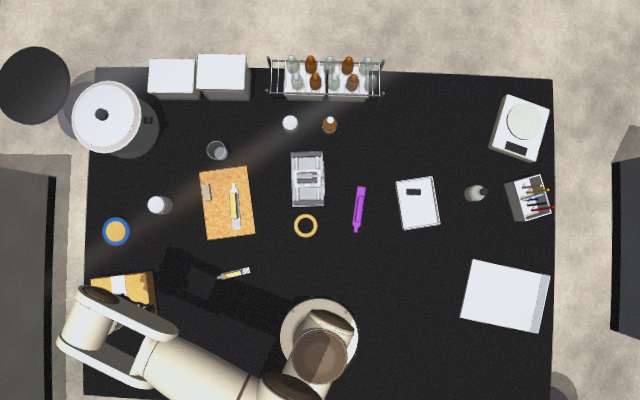

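View pics/scene0.png

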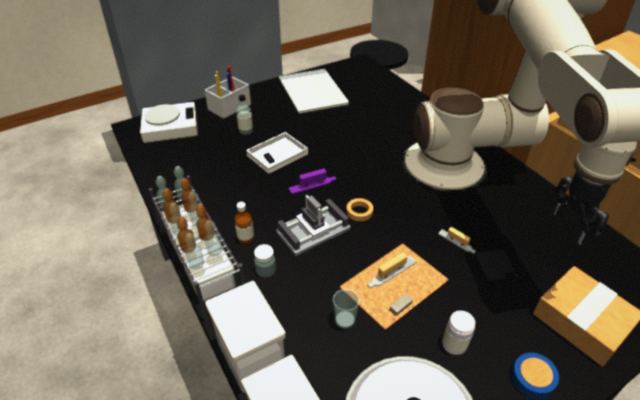

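The top picture shows the rig at (307,180), cork board at (227,203), tray at (418,203), tape at (306,226), jar at (290,123) and dropper at (330,125). There are three file candidates: yellow-gripped on the board (235,205), smaller yellow on the bench (235,273), and purple (358,210). The one on the board fits, being not purple, the larger yellow one, and on the cork. I'll confirm with a crop.

```bash
cat > h.py <<'E'
from bench import manip, optics
import cv2, numpy as np
C={n:optics.camera_params(n) for n in ("scene","top")}
def ray(n,uv):
    c=C[n]; q=cv2.undistortPoints(np.array(uv,float).reshape(-1,1,2),c["mtx"],c["D"]).reshape(-1,2)
    T=c["world_to_cam"]; R=T[:3,:3]; o=-R.T@T[:3,3]
    return o,np.c_[q,np.ones(len(q))]@R
def onz(n,uv,z):
    o,d=ray(n,uv); z=np.broadcast_to(z,len(d)); return o+d*((z-o[2])/d[:,2])[:,None]
def proj(n,P):
    c=C[n];T=c["world_to_cam"]; r,_=cv2.Rodrigues(T[:3,:3])
    return cv2.projectPoints(np.array(P,float).reshape(-1,1,3),r,T[:3,3],c["mtx"],c["D"])[0].reshape(-1,2)
def cloud(n,d):
    v,u=np.mgrid[:400,:640]; o,r=ray(n,np.c_[u.ravel(),v.ravel()])
    P=o+r*d.reshape(-1,1); P[d.ravel()==0]=np.nan
    return P.reshape(400,640,3)
E
python3 - <<'E'
from h import *
p=np.load("top0.npz")["p"]; q=np.load("scene0.npz")["p"]
a=cv2.resize(p[150:250,190:270],None,fx=5,fy=5,interpolation=cv2.INTER_CUBIC)
b=cv2.resize(p[140:240,275:335],None,fx=5,fy=5,interpolation=cv2.INTER_CUBIC)
cv2.imwrite("pics/c1.png",np.hstack([a,b])[:,:,::-1])
a=cv2.resize(q[170:320,270:470],None,fx=4,fy=4,interpolation=cv2.INTER_CUBIC)
cv2.imwrite("pics/c2.png",a[:,:,::-1])
for n in ("top","scene"):
    d=np.load(n+"0.npz")["d"]; X=cloud(n,d); np.save(n+"X.npy",X)
X=np.load("topX.npy")
for (u,v) in [(307,180),(227,225),(235,205),(235,225),(418,203),(306,226),(290,123),(320,250),(300,200),(235,275)]: print((u,v),X[v,u].round(1))
E
```

```text
(307, 180) [541.8  49.8  76.8]
(227, 225) [384.  325.9   9.9]
(235, 205) [452.9 291.6  59.8]
(235, 225) [384.7 297.8  10.2]
(418, 203) [ 476.4 -341.6    1.9]
(306, 226) [387.   51.   -8.4]
(290, 123) [734.4 112.2  74.2]
(320, 250) [ 3.042e+02 -1.000e-01 -6.100e+00]
(300, 200) [476.9  73.6  14. ]
(235, 275) [214.3 288.8  35.9]
```

View pics/c1.png

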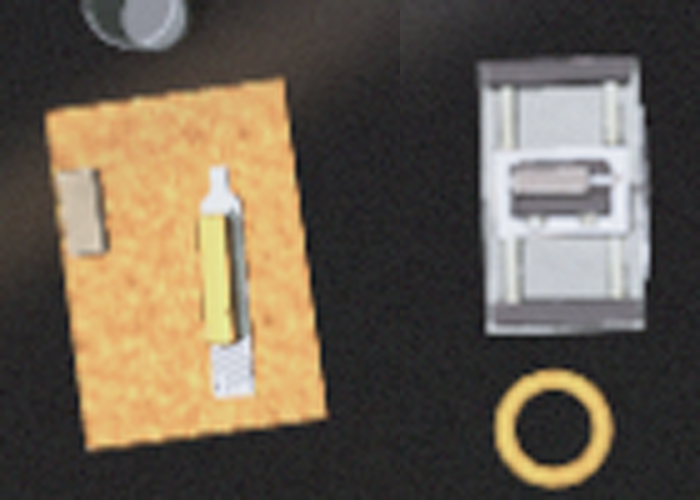

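View pics/c2.png

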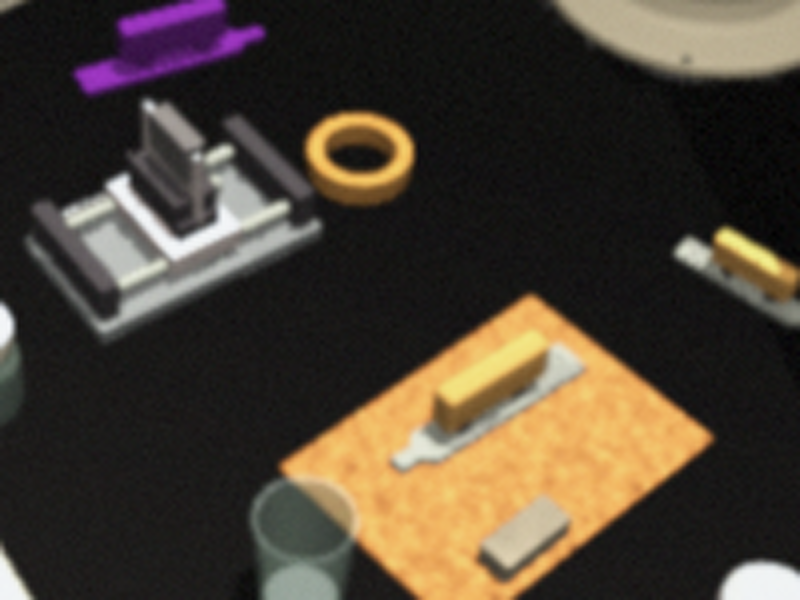

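The enlarged crop confirms it: the file on the cork (235,205) has the larger yellow grip, with its nose pointing up and away. The cap on the plate sits around (303,175), and the plate is exposed on the right at (315,176). Next I'll measure things.

```bash
python3 - <<'E'
from h import *
p=np.load("top0.npz")["p"]; 
hsv=cv2.cvtColor(p,cv2.COLOR_RGB2HSV)
def rect(mask,z,name,roi):
    m=np.zeros(mask.shape,np.uint8); u0,v0,u1,v1=roi; m[v0:v1,u0:u1]=mask[v0:v1,u0:u1]
    cs,_=cv2.findContours(m,cv2.RETR_EXTERNAL,cv2.CHAIN_APPROX_NONE); c=max(cs,key=cv2.contourArea)
    P=onz("top",c.reshape(-1,2),z)[:,:2].astype(np.float32)
    r=cv2.minAreaRect(P); b=cv2.boxPoints(r)
    s=[b[1]-b[0],b[2]-b[1]]; L=max(s,key=np.linalg.norm); 
    if L[0]<0:L=-L
    print(name,"c",np.round(r[0],1),"size",np.round(r[1],1),"long-axis deg",np.degrees(np.arctan2(L[1],L[0])).round(1))
H,S,V=[hsv[...,i].astype(int) for i in range(3)]
print("cork/grip/rig hsv",hsv[225,215],hsv[205,233],hsv[165,300],hsv[160,310], hsv[176,303],hsv[203,400],hsv[190,410])
cork=((H>5)&(H<30)&(S>100)&(V>100))|0
rect(cv2.morphologyEx(cork.astype(np.uint8)*255,cv2.MORPH_CLOSE,np.ones((15,15))),6,"board",(190,150,270,250))
yel=((H>21)&(H<35)&(S>90)&(V>150)).astype(np.uint8)*255
rect(yel,57,"grip",(225,175,245,230))
tr=((V>150)&(S<60)).astype(np.uint8)*255
rect(cv2.morphologyEx(tr,cv2.MORPH_CLOSE,np.ones((9,9))),26,"tray",(385,165,450,240))
rig=((V>70)).astype(np.uint8)*255
rect(cv2.morphologyEx(rig,cv2.MORPH_CLOSE,np.ones((9,9))),12,"rig",(275,140,340,212))
for n in("top","scene"):
    X=np.load(n+"X.npy"); r=(slice(140,215),slice(275,340)) if n=="top" else (slice(180,250),slice(270,350))
    Y=X[r].reshape(-1,3); Y=Y[np.isfinite(Y[:,2])]
    for lo,hi in((95,140),(108,130),(2,30)):
        q=Y[(Y[:,2]>lo)&(Y[:,2]<hi)]; 
        if len(q)>5: print(n,lo,len(q),q.mean(0).round(1),q.min(0).round(0),q.max(0).round(0),cv2.minAreaRect(q[:,:2].astype(np.float32)))
# enlarged crop with grid for the rig
a=cv2.resize(p[165:190,290:325],None,fx=20,fy=20,interpolation=cv2.INTER_CUBIC)
for i in range(0,35,5): cv2.putText(a,str(290+i),(i*20,12),0,.4,(255,0,0)); cv2.line(a,(i*20,0),(i*20,500),(255,0,0),1)
for i in range(0,25,5): cv2.putText(a,str(165+i),(0,i*20+12),0,.4,(0,255,0)); cv2.line(a,(0,i*20),(700,i*20),(0,255,0),1)
cv2.imwrite("pics/rig_top.png",a[:,:,::-1])
q=np.load("scene0.npz")["p"]
a=cv2.resize(q[185:255,270:355],None,fx=8,fy=8,interpolation=cv2.INTER_CUBIC)
for i in range(0,85,10): cv2.putText(a,str(270+i),(i*8,12),0,.4,(255,0,0)); cv2.line(a,(i*8,0),(i*8,560),(255,0,0),1)
for i in range(0,70,10): cv2.putText(a,str(185+i),(0,i*8+12),0,.4,(0,255,0)); cv2.line(a,(0,i*8),(680,i*8),(0,255,0),1)
cv2.imwrite("pics/rig_sc.png",a[:,:,::-1])
E
```

```text
cork/grip/rig hsv [ 17 129 232] [ 28  93 230] [105  12 210] [108  12 214] [169  10 195] [109   9 227] [40 15 52]
board c [462.9 330.8] size [242.9 171.7] long-axis deg 9.1
grip c [451.5 300.3] size [85.1 16.3] long-axis deg 5.9
tray c [ 477.  -335.7] size [171.9 131.1] long-axis deg 10.2
rig c [544.4  48.8] size [210.7 117.3] long-axis deg 3.2
top 95 101 [549.7  53.3 118.5] [541.  17.  97.] [558.  82. 130.] ((550.136962890625, 49.32630920410156), (16.347604751586914, 65.43195343017578), 2.0267398357391357)
top 108 91 [550.2  54.4 120.3] [541.  17. 108.] [558.  82. 130.] ((550.1355590820312, 49.36476135253906), (16.347604751586914, 65.3550033569336), 2.0267398357391357)
top 2 1656 [556.2  48.5   9.9] [427. -63.   2.] [692. 167.  30.] ((559.3656616210938, 51.63055419921875), (260.8601379394531, 225.82469177246094), 1.3470227718353271)
scene 95 173 [552.3  65.4 114.2] [538.  20.  97.] [559.  93. 126.] ((548.9090576171875, 56.67877197265625), (20.660289764404297, 72.89200592041016), 1.024659276008606)
scene 108 127 [551.8  64.7 118.5] [540.  20. 108.] [559.  93. 126.] ((551.0997924804688, 56.70240020751953), (19.05540657043457, 72.7525863647461), 3.952893018722534)
scene 2 1610 [532.1  23.8  12.6] [ 338. -210.    2.] [673. 165.  30.] ((524.1300048828125, -7.5897979736328125), (320.73681640625, 259.1271667480469), 61.505409240722656)
```

View pics/rig_top.png

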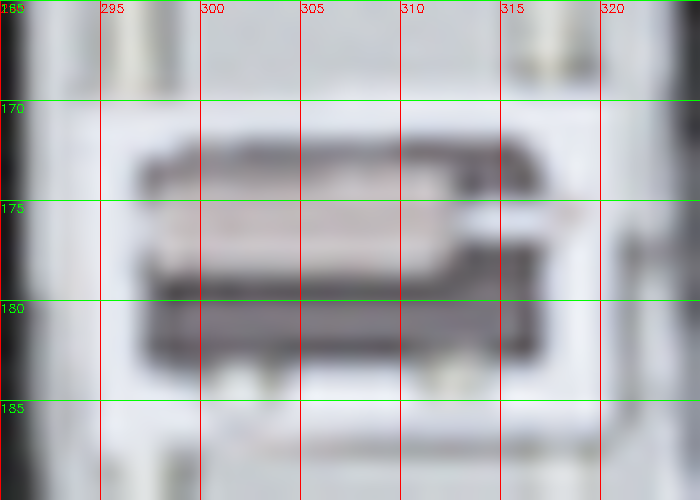

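View pics/rig_sc.png

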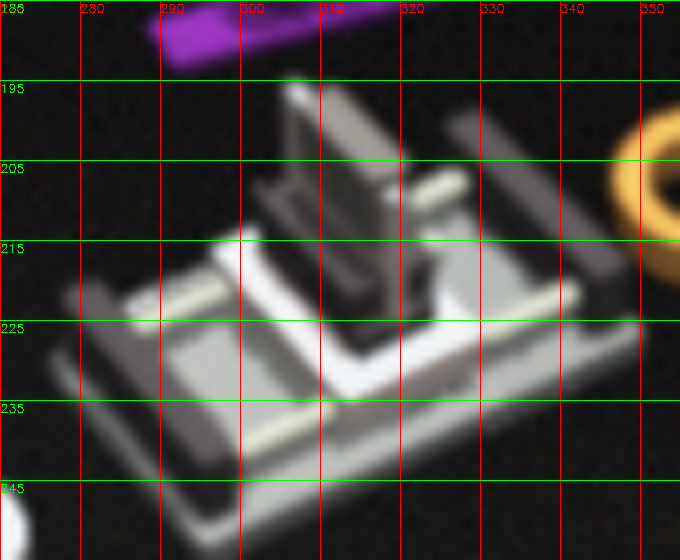

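```bash
python3 - <<'E'
from h import *
print("cap top", onz("top",[[304.6,175.3]],123), onz("scene",[[314.3,200.6]],123))
print("cap corners top",onz("top",[[297.2,172.7],[312,172.7],[312,178.3],[297.2,178.3]],123).round(1))
print("plate ends", onz("top",[[316.6,175.3]],115).round(1), "clamp mid (z75)",onz("top",[[296.7,177],[316.5,177]],75).round(1))
# rig base outline corners in scene view (bottom near z~12?)
print("base sc",onz("scene",[[295.7,251.5],[349.5,225.5],[276.5,230]],12).round(1), )
q=np.load("top0.npz")["p"]
a=cv2.resize(q[140:215,280:335],None,fx=8,fy=8,interpolation=cv2.INTER_CUBIC)
for i in range(0,55,5): cv2.putText(a,str(280+i),(i*8,12),0,.35,(255,0,0)); cv2.line(a,(i*8,0),(i*8,600),(255,0,0),1)
for i in range(0,75,5): cv2.putText(a,str(140+i),(0,i*8+12),0,.35,(0,255,0)); cv2.line(a,(0,i*8),(680,i*8),(0,255,0),1)
cv2.imwrite("pics/base_top.png",a[:,:,::-1])
a=cv2.resize(q[170:235,222:250],None,fx=9,fy=9,interpolation=cv2.INTER_CUBIC)
for i in range(0,28,5): cv2.putText(a,str(222+i),(i*9,12),0,.35,(255,0,0)); cv2.line(a,(i*9,0),(i*9,600),(255,0,0),1)
for i in range(0,65,5): cv2.putText(a,str(170+i),(0,i*9+12),0,.35,(0,255,0)); cv2.line(a,(0,i*9),(680,i*9),(0,255,0),1)
cv2.imwrite("pics/file_top.png",a[:,:,::-1])
E
```

```text
cap top [[552.99168726  57.11330051 123.        ]] [[547.23505177  60.36962433 123.        ]]
cap corners top [[560.9  81.4 123. ]
 [562.1  33.3 123. ]
 [543.8  32.8 123. ]
 [542.6  80.9 123. ]]
plate ends [[554.7  18.1 115. ]] clamp mid (z75) [[551.2  84.6  75. ]
 [552.8  18.2  75. ]]
base sc [[637.2 111.5  12. ]
 [452.  101.2  12. ]
 [646.3   9.6  12. ]]
```

View pics/base_top.png

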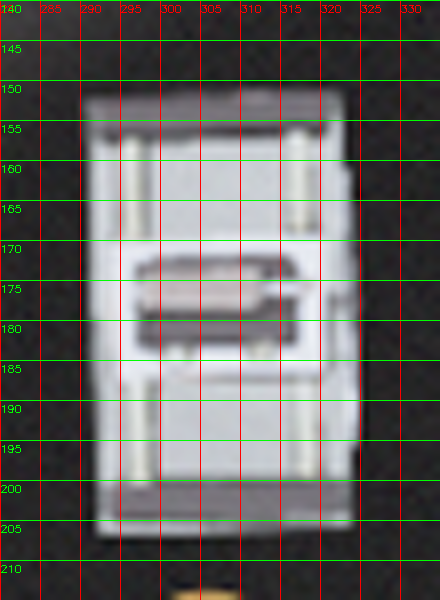

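View pics/file_top.png

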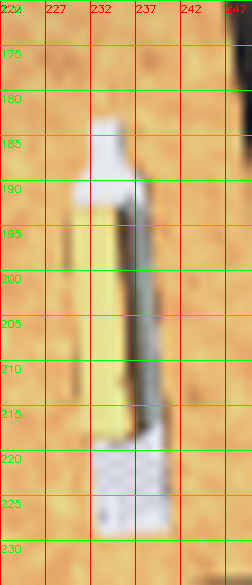

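```bash
cat >> h.py <<'E'
from scipy.spatial.transform import Rotation as Ro
def pose():
    s=manip.get_state(); return np.array(s["tcp_pos"]),Ro.from_euler("xyz",s["eef_rot"]).as_matrix(),s
def plan(P,yaw):
    """P world TCP mm; yaw: world heading (rad) wanted for jaw axis (mod pi)"""
    p,R,s=pose(); d=R.T@(np.array(P)-p)/1000
    j=np.arctan2(R[1,2],R[0,2]); # tool x is down => +turn about x = -world yaw
    dy=(yaw-j+np.pi/2)%np.pi-np.pi/2
    print("t",round(s["time"],2),"tcp",p.round(1),"jaw",round(j,3),"q",np.round(s["joint_positions"],2),"w",round(s["gripper_width"],1),"F",np.round(s["force"],1))
    print("shift(tool m)",d.round(4),"turn",round(-dy,3),"or",round(-dy-np.sign(-dy)*np.pi,3))
E
python3 - <<'E'
from h import *
p,R,s=pose(); print(R.round(3))
n=onz("top",[[233.4,182.8]],12)[0]; r=onz("top",[[236.4,228.2]],12)[0]
print("nose",n,"rear",r,"len",np.linalg.norm(n-r),"mid",(n+r)/2,"yaw",np.arctan2(*(n-r)[1::-1]))
print("eraser",onz("top",[[413,192]],16),"dropper",onz("top",[[330,118]],135),"jar",onz("top",[[290,123]],75))
plan([551,57.5,300],0.056)
E
```

```text
[[-0.    -0.966  0.259]
 [-0.001  0.259  0.966]
 [-1.     0.    -0.001]]
nose [531.62412237 307.84182321  12.        ] rear [373.7413012  292.29444917  12.        ] len 158.64648140411325 mid [452.68271178 300.06813619  12.        ] yaw 0.0981576666315624
eraser [[ 513.93685369 -320.35447378   16.        ]] dropper [[741.48898196 -21.17319172 135.        ]] jar [[734.18764454 112.17294271  75.        ]]
t 0.1 tcp [148.8 555.3 303.4] jaw 1.309 q [ 1.18  0.15  1.44  0.    1.55 -0.13] w 85.4 F [-0.1 -0.6 -0.3]
shift(tool m) [ 0.0037 -0.5174 -0.3767] turn 1.253 or -1.889
```

```bash
python3 -m inch '[[[0,-0.025,-0.018],0.06],[[0,-0.06,-0.045],0.14],[[0,-0.095,-0.07],0.22],[[0,-0.13,-0.095],0.31],[[0,-0.165,-0.12],0.4],[[0,-0.2,-0.146],0.48],[[0,-0.235,-0.171],0.57],[[0,-0.27,-0.197],0.65],[[0,-0.305,-0.222],0.74],[[0,-0.34,-0.247],0.82]]' 1; python3 -c "
from h import *
plan([551,57.5,300],0.056)"
```

```text
time: 1.1
tcp_pos: [414.0, 227.1, 303.5]
eef_rot: [-2.532, 1.57, -2.047]
force: [1.1, 0.7, 0.3]
gripper_width: 85.2
t 1.1 tcp [414.  227.1 303.5] jaw 0.485 q [ 0.34 -0.07  1.66 -0.    1.54 -0.15] w 85.2 F [1.1 0.7 0.3]
shift(tool m) [ 0.0036 -0.2139  0.0421] turn 0.429 or -2.712
```

```bash
python3 -m inch '[[[0,-0.03,0.006],0.06],[[0,-0.06,0.012],0.12],[[0,-0.09,0.018],0.18],[[0.005,-0.12,0.024],0.24],[[0.012,-0.15,0.03],0.3],[[0.024,-0.175,0.035],0.36],[[0.036,-0.2,0.04],0.429],[[0.05,-0.214,0.042],0.429],[[0.06,-0.214,0.042],0.429],[[0.06,-0.214,0.042],0.429]]'; python3 - <<'E'
from h import *
plan([551,57.5,166],0.056)
for n in("scene","top"):
    p,d=optics.grab_frame(n); r=p[170:260,250:370] if n=="scene" else p[140:230,270:360]
    cv2.imwrite(f"pics/{n}1.png",cv2.resize(r,None,fx=6,fy=6,interpolation=cv2.INTER_CUBIC)[:,:,::-1])
E
```

```text
time: 2.1
tcp_pos: [550.1, 57.7, 241.8]
eef_rot: [-3.029, 1.567, -2.972]
force: [-0.3, 2.3, 0.7]
gripper_width: 85.8
t 2.1 tcp [550.1  57.7 241.8] jaw 0.058 q [-0.03  0.14  1.58 -0.    1.43 -0.09] w 85.8 F [-0.3  2.3  0.7]
shift(tool m) [ 0.0758 -0.0002  0.0011] turn 0.002 or -3.14
```

View pics/scene1.png

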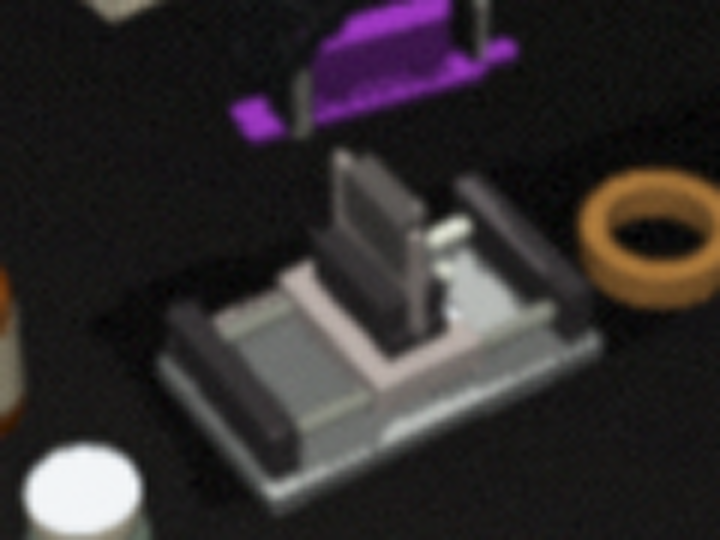

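The fingers, at crop (300,110) and (480,30), straddle the cap above the plate, so I'll go down and grip.

```bash
python3 -m inch '[[[0.012,0,0.001],0],[[0.027,0,0.001],0],[[0.042,0,0.001],0],[[0.056,0,0.001],0],[[0.067,0,0.001],0],[[0.074,0,0.001],0],[[0.076,0,0.001],0],[[0.076,0,0.001],0],[[0.076,0,0.001],0],[[0.076,0,0.001],0]]' - && python3 -m inch '[[[0,0,0],0],[[0,0,0],0],[[0,0,0],0],[[0,0,0],0],[[0,0,0],0],[[0,0,0],0],[[0,0,0],0],[[0,0,0],0],[[0,0,0],0],[[0,0,0],0]]' 0
```

```text
time: 3.2
tcp_pos: [551.6, 58.1, 168.4]
eef_rot: [-1.28, 1.57, -1.222]
force: [-1.2, 0.5, -0.4]
gripper_width: 85.7
time: 4.2
tcp_pos: [551.7, 58.1, 168.4]
eef_rot: [-1.173, 1.57, -1.115]
force: [0.3, -0.9, 2.4]
gripper_width: 15.0
```

```bash
python3 -m inch '[[[-0.005,0,0],0],[[-0.015,0,0],0],[[-0.03,0,0],0],[[-0.045,0,0],0],[[-0.06,0,0],0],[[-0.075,0,0],0],[[-0.09,0,0],0],[[-0.1,0,0],0],[[-0.1,0,0],0],[[-0.1,0,0],0]]'; python3 - <<'E'
from h import *
for n in("scene","top"):
    p,d=optics.grab_frame(n); r=p[150:260,250:370] if n=="scene" else p[140:230,270:360]
    cv2.imwrite(f"pics/{n}2.png",cv2.resize(r,None,fx=5,fy=5,interpolation=cv2.INTER_CUBIC)[:,:,::-1])
c,s=np.cos(.175),np.sin(.175)
T=np.array([477-38*c, -336-38*s])
print(T)
plan([*T,260],0.175)
E
```

```text
time: 5.2
tcp_pos: [551.6, 58.1, 268.1]
eef_rot: [-1.542, 1.57, -1.484]
force: [0.5, -0.4, -0.3]
gripper_width: 14.8
[ 439.58039152 -342.61610923]
t 5.3 tcp [551.4  58.2 267.6] jaw 0.058 q [-0.03  0.12  1.54 -0.    1.48 -0.09] w 15.1 F [ 0.6 -0.1 -1.3]
shift(tool m) [ 0.008  -0.3936 -0.1349] turn -0.117 or 3.025
```

View pics/scene2.png

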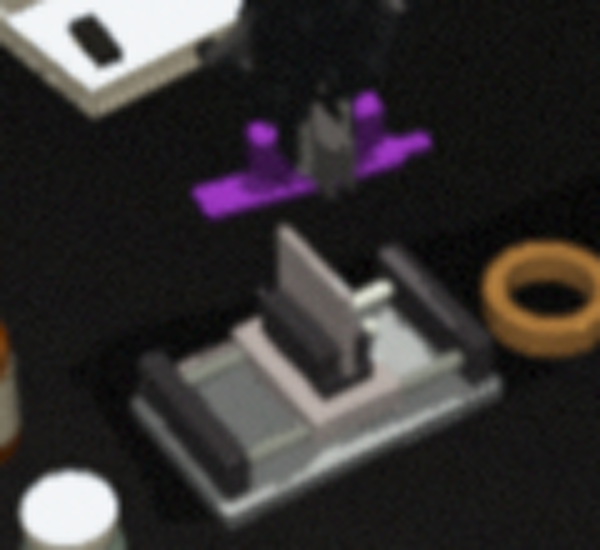

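The cap hangs in the fingers at crop (330,160) and the plate is bare. I'm carrying it to the tray.

```bash
python3 -m inch '[[[0,-0.03,-0.01],-0.01],[[0,-0.075,-0.025],-0.02],[[0,-0.12,-0.041],-0.04],[[0,-0.165,-0.057],-0.05],[[0,-0.21,-0.072],-0.06],[[0,-0.255,-0.087],-0.08],[[0,-0.3,-0.103],-0.09],[[0,-0.345,-0.118],-0.1],[[0.003,-0.38,-0.13],-0.117],[[0.008,-0.394,-0.135],-0.117]]'; python3 - <<'E'
from h import *
plan([439.6,-342.6,83],0.175)
E
```

```text
time: 6.3
tcp_pos: [438.3, -345.8, 259.2]
eef_rot: [-2.971, 1.569, -2.798]
force: [0.4, -0.6, -0.1]
gripper_width: 14.9
t 6.3 tcp [ 438.3 -345.8  259.2] jaw 0.173 q [-0.81  0.14  1.55 -0.    1.46 -0.98] w 14.9 F [ 0.4 -0.6 -0.1]
shift(tool m) [0.1762 0.003  0.0022] turn -0.002 or 3.14
```

```bash
python3 -m inch '[[[0.012,0.001,0.001],0],[[0.04,0.003,0.002],0],[[0.07,0.003,0.002],0],[[0.1,0.003,0.002],0],[[0.13,0.003,0.002],0],[[0.15,0.003,0.002],0],[[0.163,0.003,0.002],0],[[0.17,0.003,0.002],0],[[0.174,0.003,0.002],0],[[0.174,0.003,0.002],0]]' - && python3 -m inch '[[[0,0,0],0],[[0,0,0],0],[[0.001,0,0],0],[[0.001,0,0],0],[[0.001,0,0],0],[[0.001,0,0],0],[[0.001,0,0],0],[[0.001,0,0],0],[[0.001,0,0],0],[[0.001,0,0],0]]' -
```

```text
time: 7.3
tcp_pos: [439.6, -342.5, 85.3]
eef_rot: [-2.848, 1.569, -2.675]
force: [0.1, -0.0, -0.9]
gripper_width: 15.1
time: 8.3
tcp_pos: [439.6, -342.5, 84.3]
eef_rot: [-2.86, 1.569, -2.687]
force: [-0.3, 0.7, -0.0]
gripper_width: 15.1
```

```bash
python3 -m inch '[[[0,0,0],0],[[0,0,0],0],[[0,0,0],0],[[0,0,0],0],[[0,0,0],0],[[-0.01,0,0],0],[[-0.03,0,0],0],[[-0.06,0,0],0],[[-0.1,0,0],0],[[-0.14,0,0],0]]' 0.4; python3 - <<'E'
from h import *
p,d=optics.grab_frame("scene"); cv2.imwrite("pics/scene3.png",cv2.resize(p[120:260,200:370],None,fx=4,fy=4,interpolation=cv2.INTER_CUBIC)[:,:,::-1])
E
```

```text
time: 9.3
tcp_pos: [439.6, -342.1, 226.5]
eef_rot: [-2.825, 1.569, -2.652]
force: [0.9, -0.1, 0.0]
gripper_width: 34.3
```

View pics/scene3.png

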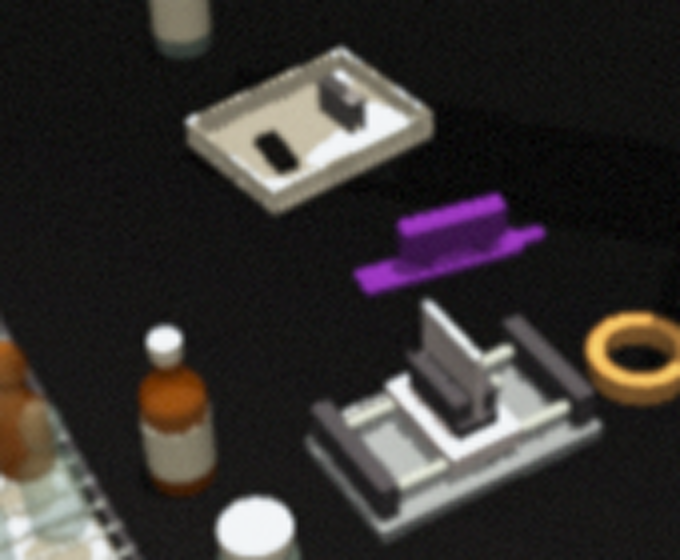

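The cap stands in the tray at crop (342,100) and the eraser is untouched. The plate is bare, so I'll measure its edge in both views.

```bash
python3 - <<'E'
from h import *
im=[]
for n,(u0,v0) in(("top",(290,160)),("scene",(295,185))):
    p,d=optics.grab_frame(n); np.savez(n+"4.npz",p=p,d=d)
    a=cv2.resize(p[v0:v0+40,u0:u0+40],None,fx=10,fy=10,interpolation=cv2.INTER_CUBIC)
    for i in range(0,40,5):
        cv2.putText(a,str(u0+i),(i*10,10),0,.35,(255,0,0)); cv2.line(a,(i*10+5,0),(i*10+5,400),(255,0,0),1)
        cv2.putText(a,str(v0+i),(0,i*10+10),0,.35,(0,200,0)); cv2.line(a,(0,i*10+5),(400,i*10+5),(0,200,0),1)
    im.append(a)
cv2.imwrite("pics/edge.png",np.hstack(im)[:,:,::-1])
plan([452.5,300,260],0.1+np.pi/2)
E
```

```text
t 9.45 tcp [ 440.3 -342.9  227.7] jaw 0.173 q [-0.8   0.15  1.59 -0.    1.39 -0.97] w 34.1 F [ 0.2 -0.7 -0.7]
shift(tool m) [-0.0352  0.631   0.1228] turn -1.498 or 1.644
```

View pics/edge.png

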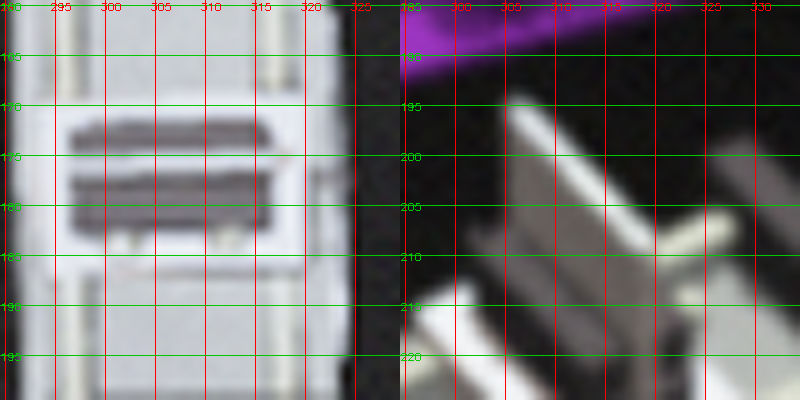

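```bash
python3 - <<'E'
from h import *
print(onz("scene",[[305.7,194.8],[319.5,209.2],[312.6,202]],115).round(1))
print(onz("top",[[296.5,175.9],[316.8,175.2],[306.7,175.6]],115).round(1))
E
```

```text
[[552.   19.3 115. ]
 [547.9  90.3 115. ]
 [549.9  55.4 115. ]]
[[551.2  83.7 115. ]
 [555.   17.4 115. ]
 [552.9  50.4 115. ]]
```

```bash
python3 -m inch '[[[-0.003,0.02,0.004],-0.05],[[-0.007,0.05,0.01],-0.12],[[-0.01,0.085,0.016],-0.2],[[-0.014,0.12,0.023],-0.28],[[-0.017,0.155,0.03],-0.36],[[-0.02,0.19,0.037],-0.45],[[-0.024,0.225,0.044],-0.53],[[-0.028,0.26,0.05],-0.61],[[-0.031,0.295,0.057],-0.7],[[-0.035,0.33,0.064],-0.78]]' 1; python3 - <<'E'
from h import *
print(onz("scene",[[393.2,262]],57))
plan([451.5,300.5,180],0.1+np.pi/2)
E
```

```text
time: 10.45
tcp_pos: [445.5, -4.6, 260.8]
eef_rot: [-2.246, 1.566, -1.287]
force: [-0.2, -0.7, -0.0]
gripper_width: 85.1
[[451.29094426 308.80170942  57.        ]]
t 10.45 tcp [445.5  -4.6 260.8] jaw 0.958 q [-0.18 -0.11  1.79 -0.    1.46 -1.14] w 85.1 F [-0.2 -0.7 -0. ]
shift(tool m) [0.0795 0.1707 0.2533] turn -0.712 or 2.429
```

```bash
python3 -m inch '[[[0,0.012,0.018],-0.06],[[0,0.03,0.045],-0.14],[[0,0.05,0.075],-0.22],[[0,0.072,0.107],-0.31],[[0,0.094,0.14],-0.4],[[0.005,0.116,0.172],-0.49],[[0.015,0.138,0.204],-0.57],[[0.035,0.157,0.235],-0.65],[[0.06,0.172,0.255],-0.712],[[0.08,0.172,0.255],-0.712]]' 0.7; python3 - <<'E'
from h import *
for n,(u0,v0,w,h) in(("top",(190,150,90,100)),("scene",(320,190,150,140))):
    p,d=optics.grab_frame(n); cv2.imwrite(f"pics/{n}5.png",cv2.resize(p[v0:v0+h,u0:u0+w],None,fx=4,fy=4,interpolation=cv2.INTER_CUBIC)[:,:,::-1])
plan([451.5,302,95],0.1+np.pi/2)
E
```

```text
time: 11.45
tcp_pos: [449.6, 305.3, 177.3]
eef_rot: [2.833, 1.566, -1.773]
force: [-0.2, -0.8, -0.2]
gripper_width: 59.6
t 11.55 tcp [449.3 302.9 176.3] jaw 1.673 q [ 0.45  0.16  1.69 -0.    1.3  -1.22] w 59.8 F [ 0.6 -1.   0.1]
shift(tool m) [ 0.0813 -0.0025 -0.0006] turn 0.002 or -3.139
```

View pics/scene5.png

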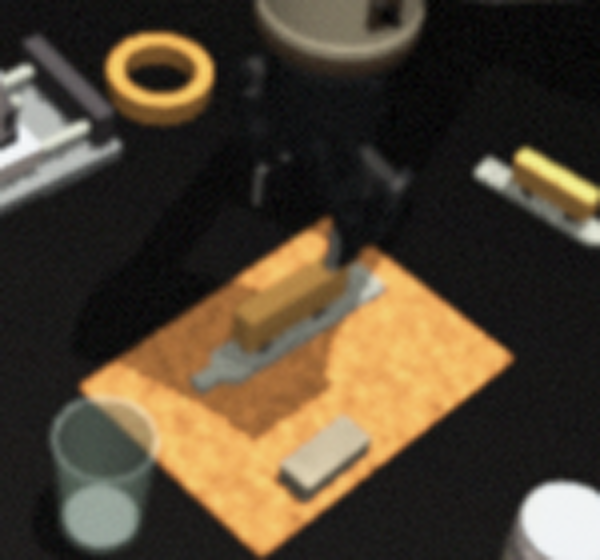

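View pics/top5.png

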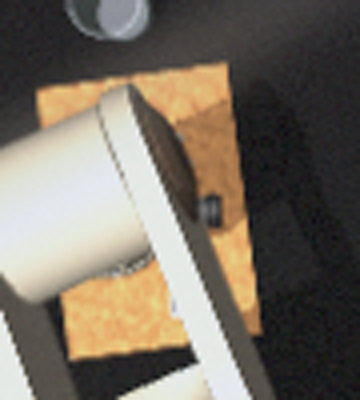

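```bash
python3 -m inch '[[[0.012,-0.0025,-0.001],0],[[0.027,-0.0025,-0.001],0],[[0.042,-0.0025,-0.001],0],[[0.056,-0.0025,-0.001],0],[[0.067,-0.0025,-0.001],0],[[0.075,-0.0025,-0.001],0],[[0.079,-0.0025,-0.001],0],[[0.081,-0.0025,-0.001],0],[[0.082,-0.0025,-0.001],0],[[0.082,-0.0025,-0.001],0]]' - && python3 -m inch '[[[0,0,0],0],[[0,0,0],0],[[0,0,0],0],[[0,0,0],0],[[0,0,0],0],[[0,0,0],0],[[0,0,0],0],[[0,0,0],0],[[0,0,0],0],[[0,0,0],0]]' 0; python3 -c "
from h import *
plan([451.5,302,95],0.1+np.pi/2)"
```

```text
time: 12.55
tcp_pos: [451.6, 301.7, 94.6]
eef_rot: [2.529, 1.563, -2.081]
force: [0.1, 0.2, -0.3]
gripper_width: 59.9
time: 13.55
tcp_pos: [451.8, 301.9, 95.0]
eef_rot: [2.569, 1.564, -2.041]
force: [0.2, 0.9, 5.7]
gripper_width: 19.1
t 13.55 tcp [451.8 301.9  95. ] jaw 1.673 q [ 0.45  0.25  1.76 -0.    1.13 -1.22] w 19.1 F [0.2 0.9 5.7]
shift(tool m) [-0.      0.0003  0.0001] turn 0.002 or -3.139
```

```bash
python3 -m inch '[[[-0.004,0,0],0],[[-0.012,0,0],0],[[-0.025,0,0],0],[[-0.045,0,0],0],[[-0.065,0,0],0],[[-0.085,0,0],0],[[-0.105,0,0],0],[[-0.125,0,0],0],[[-0.138,0,0],0],[[-0.14,0,0],0]]'; python3 - <<'E'
from h import *
p,d=optics.grab_frame("scene"); cv2.imwrite("pics/scene6.png",cv2.resize(p[130:330,300:500],None,fx=3,fy=3,interpolation=cv2.INTER_CUBIC)[:,:,::-1])
plan([551-50*np.cos(.057),53-50*np.sin(.057),234],0.057+np.pi/2)
E
```

```text
time: 14.55
tcp_pos: [452.6, 302.9, 237.0]
eef_rot: [2.942, 1.566, -1.668]
force: [0.1, -0.1, -4.3]
gripper_width: 19.3
t 14.6 tcp [452.4 302.8 236. ] jaw 1.673 q [ 0.45  0.12  1.61 -0.    1.42 -1.22] w 19.2 F [ 0.  -0.6 -3.9]
shift(tool m) [ 0.0033 -0.0226 -0.2563] turn 0.045 or -3.096
```

View pics/scene6.png

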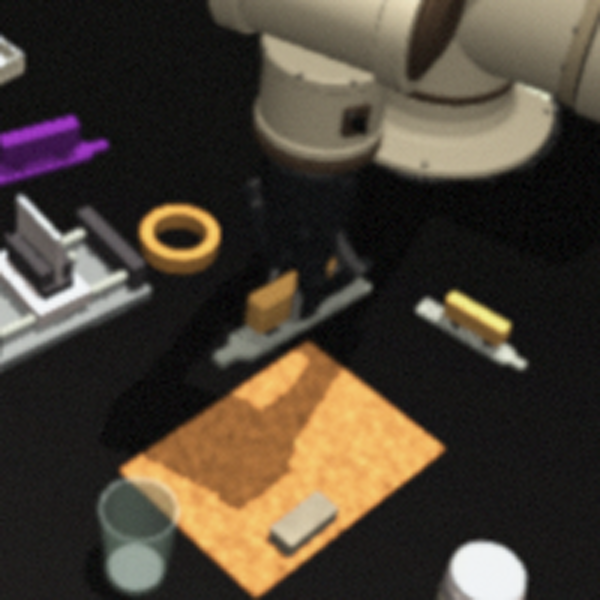

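The file hangs level at crop (290,320). I'm moving it to the hover behind the edge.

```bash
python3 -m inch '[[[0,-0.001,-0.01],0],[[0,-0.003,-0.035],0.005],[[0,-0.006,-0.065],0.01],[[0,-0.009,-0.1],0.015],[[0,-0.012,-0.135],0.022],[[0,-0.015,-0.17],0.03],[[0,-0.018,-0.205],0.036],[[0.001,-0.021,-0.235],0.04],[[0.002,-0.022,-0.252],0.045],[[0.003,-0.023,-0.256],0.045]]' && python3 -m inch '[[[0,0,0],0],[[0,0,0],0],[[0,0,0],0],[[0,0,0],0],[[0,0,0],0],[[0,0,0],0],[[0,0,0],0],[[0,0,0],0],[[0,0,0],0],[[0,0,0],0]]'; python3 - <<'E'
from h import *
for n,(u0,v0,w,h) in(("top",(270,140,80,100)),("scene",(250,150,130,100))):
    p,d=optics.grab_frame(n); cv2.imwrite(f"pics/{n}7.png",cv2.resize(p[v0:v0+h,u0:u0+w],None,fx=6,fy=6,interpolation=cv2.INTER_CUBIC)[:,:,::-1])
plan([551-50*np.cos(.057),53-50*np.sin(.057),229],0.057+np.pi/2)
E
```

```text
time: 15.6
tcp_pos: [501.2, 48.3, 233.2]
eef_rot: [2.575, 1.564, -2.082]
force: [0.3, 0.3, -4.6]
gripper_width: 19.4
time: 16.6
tcp_pos: [501.2, 48.3, 233.3]
eef_rot: [2.582, 1.564, -2.076]
force: [0.1, 0.0, -4.4]
gripper_width: 19.4
t 16.7 tcp [501.2  48.3 233.3] jaw 1.626 q [-0.05  0.04  1.7  -0.01  1.4  -1.68] w 19.3 F [ 0.8  0.  -4.5]
shift(tool m) [0.0043 0.     0.0019] turn -0.002 or 3.14
```

View pics/scene7.png

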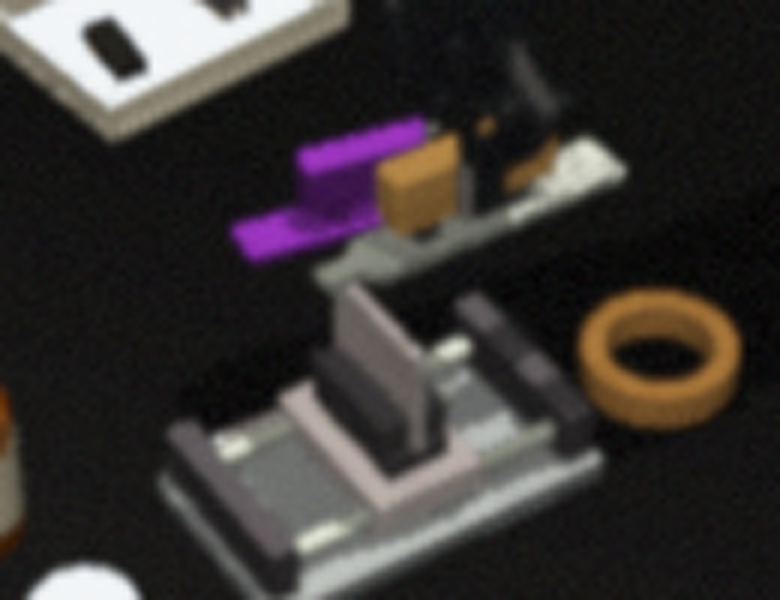

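View pics/top7.png

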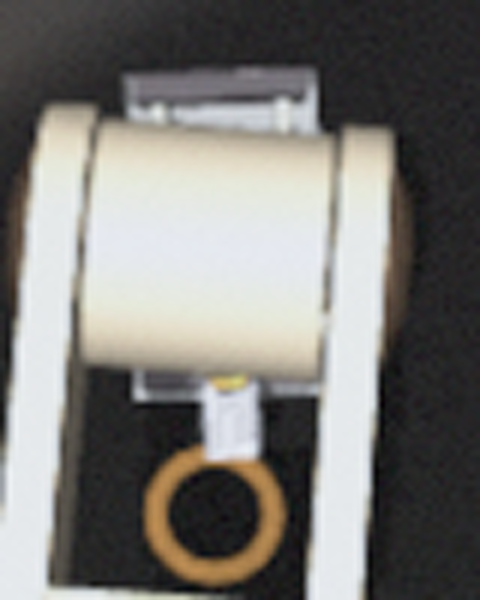

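```bash
python3 - <<'E'
from h import *
c,s=np.cos(.057),np.sin(.057)
print(onz("scene",[[302.8,195.0],[350.5,177.2]],147).round(1))
print("expect nose",501.2+80*c,48.3+80*s, "rear",501.2-80*c,48.3-80*s)
print(proj("scene",[[501.2+80*c,48.3+80*s,147],[501.2-80*c,48.3-80*s,150]]))
E
```

```text
[[576.   47.7 147. ]
 [421.7  49.2 147. ]]
expect nose 581.0700751828595 52.85753116109701 rear 421.32992481714047 43.74246883890299
[[302.09350479 196.70683557]
 [349.61064428 175.29621529]]
```

```bash
python3 -m inch '[[[0.008,0,0],0],[[0.018,0,0],0],[[0.026,-0.002,0],0],[[0.03,-0.006,0],0],[[0.034,-0.012,0],0],[[0.037,-0.019,0],0],[[0.037,-0.027,0],0],[[0.037,-0.035,0],0],[[0.037,-0.043,0],0],[[0.037,-0.05,0],0]]'; python3 - <<'E'
from h import *
p,d=optics.grab_frame("scene"); cv2.imwrite("pics/scene8.png",cv2.resize(p[150:250,250:380],None,fx=6,fy=6,interpolation=cv2.INTER_CUBIC)[:,:,::-1])
plan([551+45*np.cos(.057),53+45*np.sin(.057),196],0.057+np.pi/2)
E
```

```text
time: 17.7
tcp_pos: [551.9, 50.9, 196.5]
eef_rot: [2.633, 1.564, -2.024]
force: [-6.0, 0.4, 7.0]
gripper_width: 19.3
t 17.75 tcp [552.7  50.9 196.5] jaw 1.626 q [-0.04  0.17  1.64 -0.01  1.34 -1.67] w 19.1 F [-6.2 -0.3  5.4]
shift(tool m) [ 0.0003 -0.0435  0.0023] turn -0.002 or 3.139
```

View pics/scene8.png

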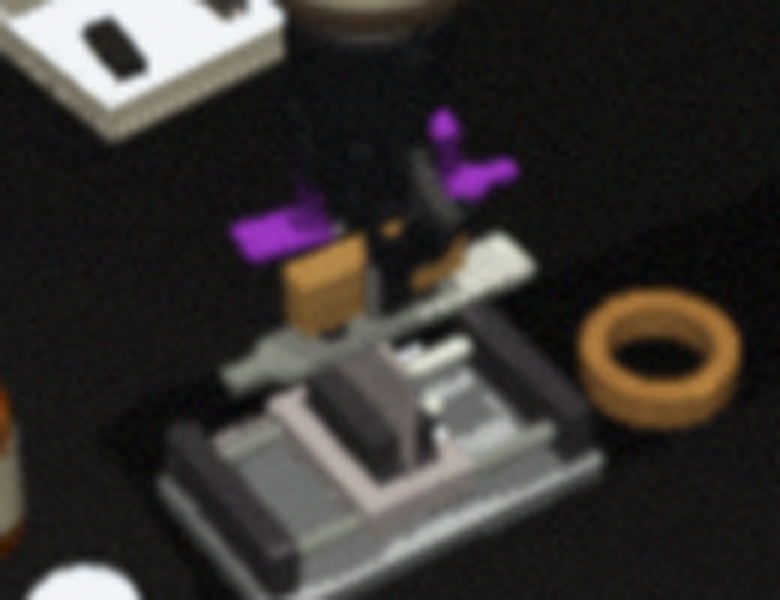

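The forces read about 11 N down and 6 N drag, as wanted. I'll finish the stroke and lift.

```bash
python3 -m inch '[[[0,-0.006,0.0005],0],[[0,-0.013,0.001],0],[[0,-0.02,0.001],0],[[0,-0.027,0.0015],0],[[0,-0.034,0.002],0],[[0,-0.041,0.002],0],[[0,-0.047,0.002],0],[[0,-0.05,0.0025],0],[[0,-0.052,0.0025],0],[[0,-0.053,0.0025],0]]'; python3 - <<'E'
from h import *
plan([551-50*np.cos(.057),53-50*np.sin(.057),229],0.057+np.pi/2)
E
```

```text
time: 18.75
tcp_pos: [606.0, 56.3, 196.5]
eef_rot: [2.663, 1.564, -1.995]
force: [-5.2, 0.6, 5.8]
gripper_width: 19.6
t 18.75 tcp [606.   56.3 196.5] jaw 1.626 q [-0.03  0.28  1.5  -0.01  1.36 -1.66] w 19.6 F [-5.2  0.6  5.8]
shift(tool m) [-0.0322  0.1052 -0.0005] turn -0.002 or 3.14
```

```bash
python3 -m inch '[[[-0.008,-0.001,0],0],[[-0.022,-0.001,0],0],[[-0.035,0,0],0],[[-0.037,0.01,0],0],[[-0.037,0.03,0],0],[[-0.037,0.055,0],0],[[-0.037,0.08,-0.0005],0],[[-0.037,0.098,-0.0005],0],[[-0.037,0.105,-0.0005],0],[[-0.037,0.105,-0.0005],0]]'; python3 - <<'E'
from h import *
p,d=optics.grab_frame("scene"); cv2.imwrite("pics/scene9.png",cv2.resize(p[150:250,250:380],None,fx=6,fy=6,interpolation=cv2.INTER_CUBIC)[:,:,::-1])
plan([551-50*np.cos(.057),53-50*np.sin(.057),233],0.057+np.pi/2)
E
```

```text
time: 19.75
tcp_pos: [500.6, 50.2, 234.3]
eef_rot: [2.813, 1.565, -1.844]
force: [0.3, -0.1, -3.5]
gripper_width: 19.3
t 19.8 tcp [501.3  50.2 234.2] jaw 1.626 q [-0.05  0.04  1.7  -0.01  1.4  -1.67] w 19.4 F [ 1.  -0.2 -3.3]
shift(tool m) [ 0.0012  0.0002 -0.    ] turn -0.002 or 3.139
```

View pics/scene9.png

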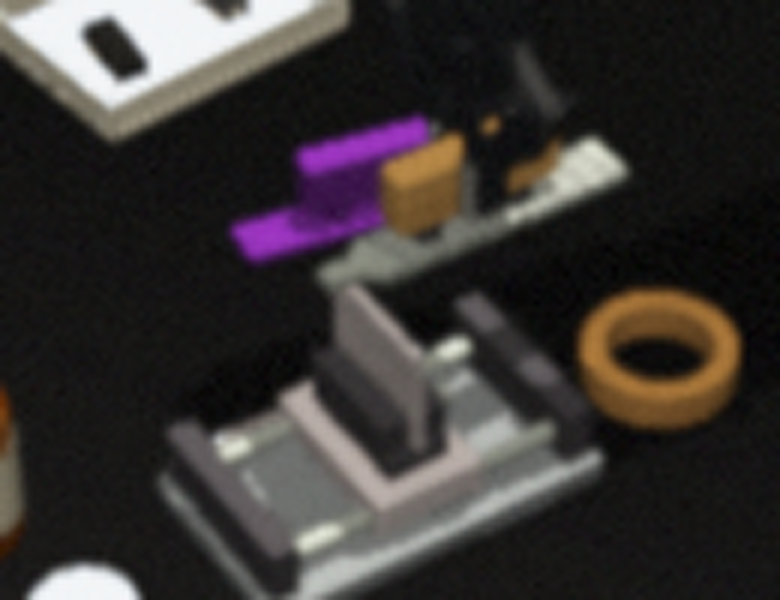

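The file is clear above the plate, with its nose at crop (325,270) as before, and the plate is back at rest. Now the second stroke.

```bash
python3 -m inch '[[[0.008,0,0],0],[[0.018,0,0],0],[[0.026,-0.002,0],0],[[0.031,-0.006,0],0],[[0.035,-0.012,0],0],[[0.038,-0.019,0],0],[[0.038,-0.027,0],0],[[0.038,-0.035,0.001],0],[[0.038,-0.043,0.001],0],[[0.038,-0.05,0.001],0]]' && python3 -m inch '[[[0,-0.006,0.0005],0],[[0,-0.013,0.001],0],[[0,-0.02,0.001],0],[[0,-0.027,0.0015],0],[[0,-0.034,0.002],0],[[0,-0.041,0.002],0],[[0,-0.047,0.002],0],[[0,-0.05,0.0025],0],[[0,-0.052,0.0025],0],[[0,-0.053,0.0025],0]]'; python3 - <<'E'
from h import *
plan([551-50*np.cos(.057),53-50*np.sin(.057),233],0.057+np.pi/2)
E
```

```text
time: 20.8
tcp_pos: [552.0, 53.8, 196.4]
eef_rot: [2.877, 1.565, -1.781]
force: [-5.4, -0.2, 5.5]
gripper_width: 19.2
time: 21.8
tcp_pos: [605.4, 59.2, 196.6]
eef_rot: [2.852, 1.565, -1.806]
force: [-5.3, -0.2, 6.3]
gripper_width: 19.0
t 21.8 tcp [605.4  59.2 196.6] jaw 1.626 q [-0.03  0.28  1.51 -0.01  1.36 -1.65] w 19.0 F [-5.3 -0.2  6.3]
shift(tool m) [-0.0362  0.1047 -0.0035] turn -0.002 or 3.14
```

```bash
python3 -m inch '[[[-0.008,-0.001,0],0],[[-0.022,-0.001,0],0],[[-0.035,0,0],0],[[-0.037,0.01,-0.001],0],[[-0.037,0.03,-0.002],0],[[-0.037,0.055,-0.003],0],[[-0.037,0.08,-0.0035],0],[[-0.037,0.098,-0.0035],0],[[-0.037,0.105,-0.0035],0],[[-0.037,0.105,-0.0035],0]]' && python3 -m inch '[[[0.008,0,0],0],[[0.018,0,0],0],[[0.026,-0.002,0],0],[[0.031,-0.006,0],0],[[0.035,-0.012,0],0],[[0.038,-0.019,0],0],[[0.038,-0.027,0],0],[[0.038,-0.035,0.001],0],[[0.038,-0.043,0.001],0],[[0.038,-0.05,0.001],0]]' && python3 -m inch '[[[0,-0.006,0.0005],0],[[0,-0.013,0.001],0],[[0,-0.02,0.001],0],[[0,-0.027,0.0015],0],[[0,-0.034,0.002],0],[[0,-0.041,0.002],0],[[0,-0.047,0.002],0],[[0,-0.05,0.0025],0],[[0,-0.052,0.0025],0],[[0,-0.053,0.0025],0]]'
```

```text
time: 22.8
tcp_pos: [500.2, 50.2, 234.2]
eef_rot: [3.019, 1.565, -1.638]
force: [0.5, -0.4, -4.6]
gripper_width: 19.2
time: 23.8
tcp_pos: [550.9, 53.7, 196.5]
eef_rot: [3.067, 1.565, -1.59]
force: [-5.5, -0.0, 5.4]
gripper_width: 19.3
time: 24.8
tcp_pos: [604.3, 59.1, 196.7]
eef_rot: [3.028, 1.565, -1.629]
force: [-5.1, 0.3, 5.2]
gripper_width: 19.3
```

All three strokes are done. I'll lift and carry the file back to the board.

```bash
python3 -m inch '[[[-0.008,-0.001,0],0],[[-0.022,-0.001,0],0],[[-0.035,0,0],0],[[-0.037,0.01,-0.001],0],[[-0.037,0.03,-0.002],0],[[-0.037,0.055,-0.003],0],[[-0.037,0.08,-0.0035],0],[[-0.037,0.098,-0.0035],0],[[-0.037,0.105,-0.0035],0],[[-0.037,0.105,-0.0035],0]]'; python3 - <<'E'
from h import *
plan([452,302,236],0.1+np.pi/2)
for n,(u0,v0,w,h) in(("scene",(250,150,130,100)),):
    p,d=optics.grab_frame(n); cv2.imwrite("pics/scene10.png",cv2.resize(p[v0:v0+h,u0:u0+w],None,fx=6,fy=6,interpolation=cv2.INTER_CUBIC)[:,:,::-1])
E
```

```text
time: 25.8
tcp_pos: [499.0, 50.1, 234.2]
eef_rot: [-3.095, 1.565, -1.469]
force: [1.3, 0.2, -4.1]
gripper_width: 19.3
t 25.8 tcp [499.   50.1 234.2] jaw 1.626 q [-0.05  0.03  1.71 -0.01  1.4  -1.68] w 19.3 F [ 1.3  0.2 -4.1]
shift(tool m) [-0.0034  0.0331  0.2541] turn -0.045 or 3.096
```

View pics/scene10.png

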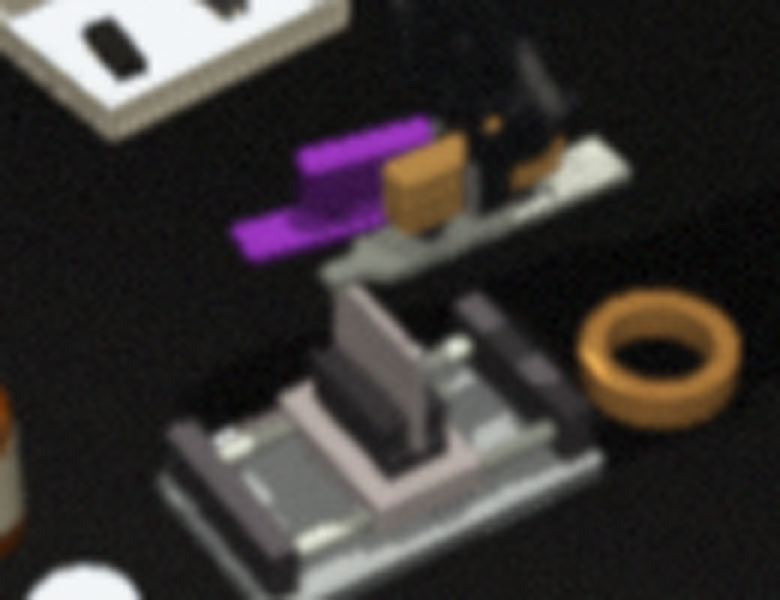

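The file is clear and still level, and the plate is at rest.

```bash
python3 -m inch '[[[-0.001,0.002,0.01],0],[[-0.002,0.005,0.035],-0.005],[[-0.003,0.009,0.065],-0.01],[[-0.003,0.013,0.1],-0.015],[[-0.003,0.018,0.135],-0.02],[[-0.003,0.022,0.17],-0.03],[[-0.003,0.027,0.205],-0.036],[[-0.003,0.031,0.235],-0.04],[[-0.003,0.033,0.252],-0.045],[[-0.003,0.033,0.254],-0.045]]'; python3 -c "
from h import *
plan([452,302,98],0.1+np.pi/2)"
```

```text
time: 26.85
tcp_pos: [452.4, 304.4, 235.2]
eef_rot: [3.062, 1.565, -1.549]
force: [-0.5, 0.9, -3.6]
gripper_width: 19.5
t 26.85 tcp [452.4 304.4 235.2] jaw 1.673 q [ 0.45  0.12  1.61 -0.01  1.41 -1.22] w 19.5 F [-0.5  0.9 -3.6]
shift(tool m) [ 0.1372  0.0006 -0.0015] turn 0.002 or -3.139
```

```bash
python3 -m inch '[[[0.012,0,-0.0015],0],[[0.03,0,-0.0015],0],[[0.05,0,-0.0015],0],[[0.07,0,-0.0015],0],[[0.09,0,-0.0015],0],[[0.108,0,-0.0015],0],[[0.122,0,-0.0015],0],[[0.13,0,-0.0015],0],[[0.135,0,-0.0015],0],[[0.137,0,-0.0015],0]]' && python3 -m inch '[[[0,0,0],0],[[0,0,0],0],[[0.001,0,0],0],[[0.001,0,0],0],[[0.002,0,0],0],[[0.002,0,0],0],[[0.002,0,0],0],[[0.002,0,0],0],[[0.002,0,0],0],[[0.002,0,0],0]]'
```

```text
time: 27.85
tcp_pos: [452.7, 302.0, 98.0]
eef_rot: [3.08, 1.565, -1.53]
force: [-0.1, 0.1, -3.9]
gripper_width: 19.2
time: 28.85
tcp_pos: [452.7, 302.0, 96.0]
eef_rot: [3.071, 1.565, -1.539]
force: [-0.6, 0.0, -3.1]
gripper_width: 19.6
```

```bash
python3 -m inch '[[[0.0005,0,0],0],[[0.0005,0,0],0],[[0.001,0,0],0],[[0.001,0,0],0],[[0.001,0,0],0],[[0.001,0,0],0],[[0.001,0,0],0],[[0.001,0,0],0],[[0.001,0,0],0],[[0.001,0,0],0]]'
```

```text
time: 29.85
tcp_pos: [452.8, 302.0, 95.1]
eef_rot: [3.111, 1.565, -1.499]
force: [1.6, 0.0, -0.6]
gripper_width: 19.4
```

The board now carries most of the weight, so I'll release and go up.

```bash
python3 -m inch '[[[0,0,0],0],[[0,0,0],0],[[0,0,0],0],[[0,0,0],0],[[0,0,0],0],[[0,0,0],0],[[0,0,0],0],[[0,0,0],0],[[0,0,0],0],[[0,0,0],0]]' 0.7 && python3 -m inch '[[[-0.01,0,0],0],[[-0.03,0,0],0],[[-0.055,0,0],0],[[-0.085,0,0],0],[[-0.115,0,0],0],[[-0.14,0,0],0],[[-0.16,0,0],0],[[-0.175,0,0],0],[[-0.18,0,0],0],[[-0.18,0,0],0]]'; python3 - <<'E'
from h import *
p,R,s=pose(); print(-R[:,1],R[:,2])
plan([300,400,300],0.1+np.pi/2)
E
```

```text
time: 30.85
tcp_pos: [452.8, 302.0, 95.1]
eef_rot: [3.106, 1.565, -1.504]
force: [0.5, 0.2, 0.5]
gripper_width: 59.6
time: 31.85
tcp_pos: [452.7, 303.1, 275.4]
eef_rot: [-3.073, 1.565, -1.4]
force: [-0.1, 0.9, -1.4]
gripper_width: 59.7
[9.94786283e-01 1.01980897e-01 3.85063664e-04] [-0.10197714  0.99477085 -0.00562299]
t 31.85 tcp [452.7 303.1 275.4] jaw 1.673 q [ 0.45  0.1   1.55 -0.01  1.49 -1.22] w 59.7 F [-0.1  0.9 -1.4]
shift(tool m) [-0.0252  0.142   0.1119] turn 0.002 or -3.139
```

```bash
python3 -m inch '[[[0,0.01,0.01],0],[[0,0.03,0.025],0],[[0,0.05,0.04],0],[[0,0.07,0.055],0],[[0,0.09,0.07],0],[[0,0.11,0.085],0],[[0,0.125,0.1],0],[[0,0.135,0.11],0],[[0,0.14,0.11],0],[[0,0.14,0.11],0]]'; python3 - <<'E'
from h import *
for n in("scene","top"):
    p,d=optics.grab_frame(n); np.savez(n+"9.npz",p=p,d=d); cv2.imwrite(f"pics/{n}11.png",p[:,:,::-1])
    X=cloud(n,d)
E
```

```text
time: 32.85
tcp_pos: [301.8, 398.1, 274.4]
eef_rot: [3.126, 1.565, -1.484]
force: [0.6, 0.3, 0.1]
gripper_width: 59.9
```

View pics/scene11.png

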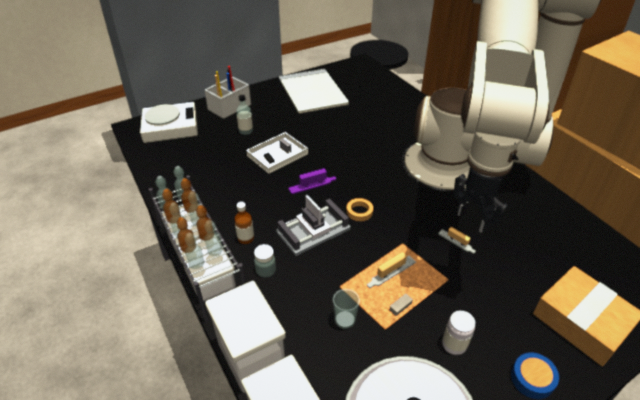

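View pics/top11.png

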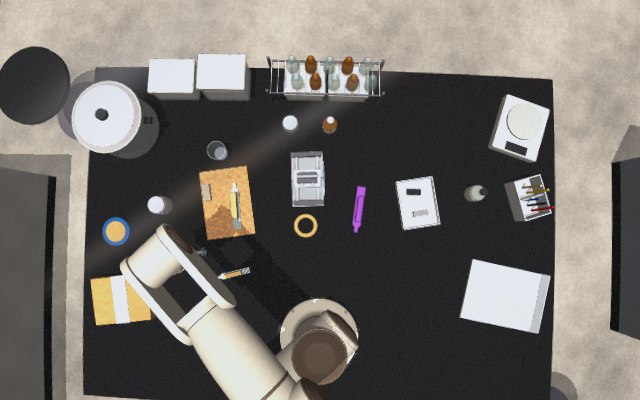

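```bash
python3 - <<'E'
from h import *
d=np.array(onz("top",[[234.5,201.5]],57)[0][:2])-[463,331]; print(d)
p=np.load("scene9.npz")["p"]; cv2.imwrite("pics/fin.png",cv2.resize(p[225:335,320:470],None,fx=5,fy=5,interpolation=cv2.INTER_CUBIC)[:,:,::-1])
E
```

```text
[  1.76068766 -36.88259464]
```

View pics/fin.png

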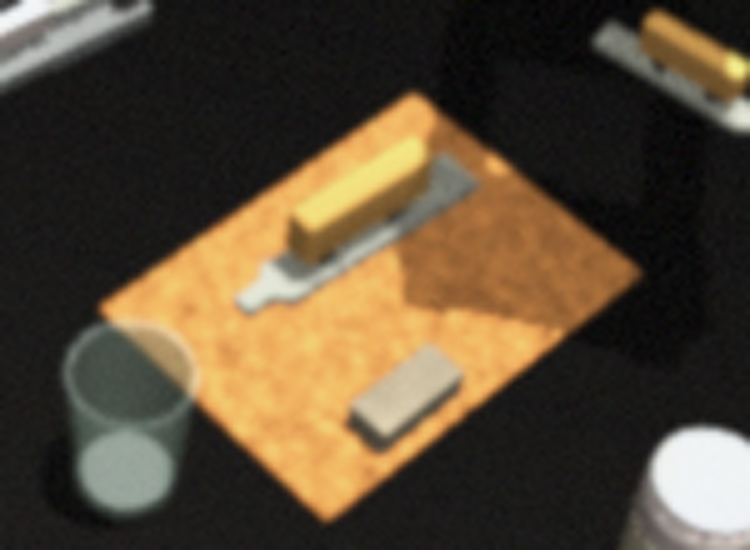

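The file lies flat on the cork at crop (355,225) and the stone and beaker are where they were, so I'm handing in.

```bash
python3 -c "
from bench import manip
print(manip.close_job())"
```

```text
the job is handed in; nothing more can be done
None
```

I put the cap upright in the tray, gave the plate's edge three full forward strokes with the file lifted on each return, set the file back flat on the cork board, and handed the job in at about 33 s. No verdict was reported.

- **Strokes:** the force readings during them were about 10 N down and 5–6 N of drag, which is the pressure asked for. After the first and third strokes the pictures showed the plate back at rest. I took no picture on the second return.
- **Last pictures:** the cap is in the tray, the file lies flat on the board about 30–37 mm from the board's centre, the gripper is clear of everything, and the other objects appear where they were.
- **Disagreement:** the two cameras differed by 3–9 mm on positions. I used values between the two, and the jaws centred themselves on the parts when they closed. The joint readings for drag and press were never read directly, only judged from the forces.

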